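# Point out the stray carton and log the reject

### The arm

A 7-joint arm with a two-finger parallel gripper is mounted at the origin on the work surface. World frame = base frame: x ahead of the robot, y to its left, z up, the work surface at z = 0. Lengths are in m, angles in rad, forces in N, time in s.
With the tool pointing down it reaches from about 0.425 to 0.95 m from the base axis. Payload 16.7 kg.
Tool frame: the origin (TCP) lies between the finger pads, 19 mm behind the fingertips; this is the grasp point; z points along the fingers, y is the line along which they close (so a half turn about z gives the same grasp; the last joint's range is limited). The gripper opens to 94 mm and grips with 3 to 60 N. Pads are 16 mm wide; open, the fingers measure 119 mm over their backs; the gripper's body (75 mm by 177 mm) begins 78 mm behind the grasp point.
Start: joints at [1.183, 0.426, 0.074, 1.606, -0.034, 1.111, -0.067], TCP at [0.16, -0.656, 0.224] pointing down, gripper open.
Joint ranges: [-2.85, 2.85], [-0.5, 2.14], [-1.23, 1.37], [0.21, 2.46], [-1.02, 4.16], [0.16, 2.05], [-2.73, 2.73]. Speed limits (rad/s): [1.89, 1.89, 2.39, 2.39, 3.01, 3.01, 3.01].

### API

Orientations are given as a rotation vector (axis times angle).
In Python, from station import r, snapshot, get_calibration gives the robot as it stands.
- The arm moves only by the tool send_rows, never from a script. Its argument "moves" is a list that holds one entry, the list of rows, each a list of 7 numbers: the shift along the tool's x, y, z in mm, then the turn, a rotation vector about the tool's x, y, z in degrees, then the closure, from 0 (fully open) to 1 (shut). In form: [[[x, y, z, wx, wy, wz, claw], ...]]. A call has 1 to 8 rows; each row shifts and turns the commanded pose from where the row before left it, along the tool's axes as they then stand; what a row does not reach is not made up. A row lasts 1/8 s, in which the tool goes at most 62.5 mm and 10.7 degrees, less where a joint would pass 70% of its speed; a pose out of reach is approached as far as the arm can. A call with a gripper value outside its range is refused whole. The fingers move at their own pace and stop on an object; "squeeze" is the grip in N (left out, the last holds). Time passes only in rows, so rows that do not move let the fingers close. It gives the time, the measured TCP pose, the force, the opening and the grip force at its end, in the units of the state.
- r.sense(): the state, without advancing time (a new reading comes with each control period).
- snapshot(name): name is "scene" or "side" or "wrist"; returns the picture (384x512x3 uint8, blue, green, red); there is no depth.
- get_calibration(name): a dict with "mtx" (3x3 intrinsics, pixels), "k1" (the pictures are not rectified: a ray, as slopes to the right and down, at radius r is drawn at 1 + k1 r^2 times it, then the intrinsics apply), "extrinsics" (4x4, takes a point from world to camera coordinates); the wrist camera has in their place "tool_from_camera" (4x4, takes a point from camera to tool coordinates, whose origin is the TCP and whose axes are the flange's). Camera axes: x right, y up, looking along -z (the intrinsics and any distortion apply to the point x, -y, -z); pixel columns grow to the right and rows downward; lengths in m; the calibration is good to about 2 mm. A picture is of the moment at which its call begins: read the wrist's pose just before it. get_calibration takes no time and is no camera call.
- r.hand_in(): hands the job in; it is judged then, once.
The state is a dict: "clock": time; "joint_positions": joint angles; "dq": joint speeds; "joint_efforts": joint torques, N m; "tcp_pos": TCP position; "orientation": TCP orientation; "force": force on the tool from outside, world axes, zero at the start; "torque": the same for the moment, N m; "width": finger opening in m; "finger_force": force on a finger pad.
Only numpy, scipy, OpenCV 4.12 (cv2) and the standard library are available. Lean on these libraries where they do the work, as an engineer would, in place of code of your own. Each camera call takes 0.05 s, during which the arm holds its last target. There are 200 camera calls.

### The job

One carton with green bands has strayed among the purple-banded ones: point it out to the inspection camera by holding the fingertips 1 to 4 cm above the middle of its top for two seconds, without touching it. Then press the red reject button all the way down, let it come back up and move clear. Touch no carton, keep well above the purple ones so that none of them is pointed at by mistake, and leave the green button and everything else on the table alone.

Things in the scene. Friction and masses are not known exactly. Their poses are not given: they have to be found in the camera images.
- carton_green: THE STRAY: closed medicine carton, white with green bands right round it (a wide one and a thin one), lying flat and loose on the table; 90 (its x) x 45 (its y) x 30 mm high, about 60 g; origin at the centre of its underside, z up
- carton_green_top (a point): centre of the top face of the green-banded carton, 30 mm above the table, z up
- carton_purple1: one of the four ordinary ones, to be left alone: closed medicine carton, white with purple bands right round it (a wide one and a thin one), lying flat and loose on the table; 90 (its x) x 45 (its y) x 30 mm high, about 60 g; origin at the centre of its underside, z up
- carton_purple1_top (a point): centre of the top face of the purple-banded carton, 30 mm above the table, z up (carton_purple1)
- carton_purple2: one of the four ordinary ones, to be left alone: closed medicine carton, white with purple bands right round it (a wide one and a thin one), lying flat and loose on the table; 90 (its x) x 45 (its y) x 30 mm high, about 60 g; origin at the centre of its underside, z up
- carton_purple2_top (a point): centre of the top face of the purple-banded carton, 30 mm above the table, z up (carton_purple2)
- carton_purple3: one of the four ordinary ones, to be left alone: closed medicine carton, white with purple bands right round it (a wide one and a thin one), lying flat and loose on the table; 90 (its x) x 45 (its y) x 30 mm high, about 60 g; origin at the centre of its underside, z up
- carton_purple3_top (a point): centre of the top face of the purple-banded carton, 30 mm above the table, z up (carton_purple3)
- carton_purple4: one of the four ordinary ones, to be left alone: closed medicine carton, white with purple bands right round it (a wide one and a thin one), lying flat and loose on the table; 90 (its x) x 45 (its y) x 30 mm high, about 60 g; origin at the centre of its underside, z up
- carton_purple4_top (a point): centre of the top face of the purple-banded carton, 30 mm above the table, z up (carton_purple4)
- reject (a joint): REJECT button: red round push button (36 mm across), pressed straight down, in a black housing on top of a fixed grey box 75 x 75 x 50 mm, on one side of the cartons, left or right. Joint value: 0 = up, 0.006 m = fully down; a spring brings it back up; fully down takes about 5 N
- reject_top (a point): centre of the top of the red REJECT button, where to press; it moves down with the button
- accept (a joint): ACCEPT button, not to be pressed: green round push button (36 mm across), pressed straight down, in a black housing on top of a fixed grey box 75 x 75 x 50 mm, on one side of the cartons, left or right. Joint value: 0 = up, 0.006 m = fully down; a spring brings it back up; fully down takes about 5 N
- accept_top (a point): centre of the top of the green ACCEPT button
- tape_roll: orange roll of tape lying flat, 90 mm across, 25 mm high; origin at the centre of its underside; leave alone
- tablet_jar: white jar with a blue cap, 48 mm across, 75 mm high; origin at the centre of its underside; leave alone
- scanner: red and black hand-held scanner lying flat, about 200 x 60 x 35 mm high, long along its x; origin on its underside near its middle; leave alone
There are look-alikes about, which are no part of the job. Leave any orange look-alike of the part that bears reject alone.

How it is judged:
On the way, in this order (a step that is already met when the one before it is completed fails the run):
1. the fingertips are held just above the middle of the green-banded carton, without contact (tool point within 22 mm of its centre seen from above, and 8 to 80 mm over its top) for 1.8 s (horizontal distance between the grasp point and carton_green_top below 0.022 m and z of the grasp point in the frame of carton_green_top between 0.008 and 0.08 m and contact force between each of the arm, the fingers and carton_green below 0.05 N), for 1.8 s.
2. the red reject button is pressed down (at least 4.2 of its 6 mm) (value of joint reject above 0.0042 m), for 0.05 s.
At the end, for the whole second after the job is handed in: After the green-banded carton was pointed at and then the red button pressed: both buttons are back up (within 1.5 mm), all five cartons lie flat and at rest within 6 mm of where they began, and tape, jar and scanner within 15 mm (value of joint each of reject, accept below 0.0015 m and distance of each of carton_green, carton_purple1, carton_purple2, carton_purple3, carton_purple4 from where it was at the start of the episode below 0.006 m and angle between each of carton_green, carton_purple1, carton_purple2, carton_purple3, carton_purple4's own z axis and vertical below 0.1 rad and linear speed of each of carton_green, carton_purple1, carton_purple2, carton_purple3, carton_purple4 below 0.02 m/s and distance of each of tape_roll, tablet_jar, scanner from where it was at the start of the episode below 0.015 m); the robot touches nothing.
It fails at once if a carton is touched (contact force between any of the fingers, the arm and carton_green above 0.3 N or contact force between any of the fingers, the arm and carton_purple1 above 0.3 N or contact force between any of the fingers, the arm and carton_purple2 above 0.3 N or contact force between any of the fingers, the arm and carton_purple3 above 0.3 N or contact force between any of the fingers, the arm and carton_purple4 above 0.3 N).
It fails at once if a carton is shoved or lifted (more than 10 mm) (distance of any of carton_green, carton_purple1, carton_purple2, carton_purple3, carton_purple4 from where it was at the start of the episode above 0.01 m).
It fails at once if a purple-banded carton is pointed at (tool point within 22 mm of its centre seen from above and less than 70 mm over its top) ((horizontal distance between the grasp point and carton_purple1_top below 0.022 m and z of the grasp point in the frame of carton_purple1_top between -0.03 and 0.07 m) or (horizontal distance between the grasp point and carton_purple2_top below 0.022 m and z of the grasp point in the frame of carton_purple2_top between -0.03 and 0.07 m) or (horizontal distance between the grasp point and carton_purple3_top below 0.022 m and z of the grasp point in the frame of carton_purple3_top between -0.03 and 0.07 m) or (horizontal distance between the grasp point and carton_purple4_top below 0.022 m and z of the grasp point in the frame of carton_purple4_top between -0.03 and 0.07 m)).
It fails at once if the green accept button is pressed (more than 2 mm) (value of joint accept above 0.002 m).
It fails at once if tape, jar or scanner is touched hard or moved (more than 15 mm) (distance of any of tape_roll, tablet_jar, scanner from where it was at the start of the episode above 0.015 m or contact force between the arm and tape_roll above 3 N or contact force between the arm and tablet_jar above 3 N or contact force between the arm and scanner above 3 N).
It also fails if it takes over 40 s, if anything falls off the work surface, if the arm or the gripper's body presses on something with over 40 N, if the wrist force passes 120 N, or if a joint passes its speed limit or range.

## Working session

There is one attempt and no reset: what is moved stays moved. The work goes in short steps, Python scripts to look and compute and a tool call to move; the robot and the scene stay as the last step left them, time stands still between calls to the robot, and variables do not carry over. Pictures are saved under pics/ and viewed, at most 10 in all, crops included, and the job is handed in when it is done.

Besides the shell and the picture viewer there is one more tool, called after "Call:" as name(argument=value, ...), one argument or row to a line, values as JSON. send_rows: Moves the arm, as the interface text tells. Its arguments: {"type":"object","properties":{"moves":{"type":"array"},"squeeze":{"type":"number"}},"required":["moves"]}

```bash
mkdir -p pics
cat > h.py <<'E'
import numpy as np, cv2
from station import r, snapshot, get_calibration
from scipy.spatial.transform import Rotation as R
def cam(name, st=None):
    c=get_calibration(name)
    if name=="wrist":
        T=np.eye(4);T[:3,:3]=R.from_rotvec(st["orientation"]).as_matrix();T[:3,3]=st["tcp_pos"]
        M=T@np.array(c["tool_from_camera"])
    else: M=np.linalg.inv(np.array(c["extrinsics"]))
    return np.array(c["mtx"]),c["k1"],M
def ray(C,uv):
    K,k1,M=C
    d=np.linalg.solve(K,[uv[0],uv[1],1.])[:2]; s=d.copy()
    for _ in range(20): s=d/(1+k1*(s@s))
    v=M[:3,:3]@np.array([s[0],-s[1],-1]); return M[:3,3],v
def onz(C,uv,z):
    o,v=ray(C,uv); return o+v*(z-o[2])/v[2]
def tri(rays):
    A=0;b=0
    for o,v in rays:
        v=v/np.linalg.norm(v);P=np.eye(3)-np.outer(v,v);A=A+P;b=b+P@o
    return np.linalg.solve(A,b)
def blobs(img,lo,hi,amin=30):
    m=cv2.inRange(cv2.cvtColor(img,cv2.COLOR_BGR2HSV),np.array(lo),np.array(hi))
    n,l,s,c=cv2.connectedComponentsWithStats(m)
    return [(c[i].round(1),s[i][:5]) for i in range(1,n) if s[i][4]>=amin]
E
python3 - <<'E'
from h import *
st=r.sense(); print(st)
a=snapshot("scene");b=snapshot("side")
cv2.imwrite("pics/scene.png",a);cv2.imwrite("pics/side.png",b)
for n,i in(("scene",a),("side",b)):
    C=cam(n);print(n,C[2][:3,3])
    for nm,lo,hi in(("red",(0,130,60),(8,255,255)),("red2",(170,130,60),(180,255,255)),("green",(40,70,40),(90,255,255)),("purple",(120,60,40),(160,255,255))):
        for c,s in blobs(i,lo,hi): print(nm,c,s,onz(C,c,.03).round(3))
E
```

```text
{'clock': 0.0, 'joint_positions': array([ 1.18250874,  0.42672096,  0.07381794,  1.60661215, -0.03411762,
        1.11079502, -0.06711562]), 'dq': array([ 0.00100294,  0.00059786,  0.002107  , -0.00049365,  0.00032093,
        0.00128591,  0.00188305]), 'joint_efforts': array([ 2.86017865e-03, -9.35800552e+01,  3.66847984e+00, -4.54180276e+01,
       -4.88113321e-02,  2.03184807e-02,  4.85617579e-05]), 'tcp_pos': array([ 0.15955181, -0.65544112,  0.22357971]), 'orientation': array([-3.11798241e+00, -3.74006806e-01,  3.39050180e-04]), 'force': array([-0.69574889, -0.29175657,  0.03347218]), 'torque': array([-0.02933504,  0.03408592, -0.02985998]), 'finger_force': 0.0, 'width': 0.09384150973651646}
scene [1.18226446 0.69308174 0.78686858]
red [386.3 191.7] [379 187  16  11 128] [0.282 0.244 0.03 ]
red [353.4 222.1] [346 217  17  12 147] [0.434 0.254 0.03 ]
red [383.1 272.5] [374 265  19  16 244] [0.516 0.392 0.03 ]
red [320.6 286.4] [312 280  18  14  50] [0.638 0.324 0.03 ]
red [263.8 328. ] [243 311  44  35 445] [0.79  0.314 0.03 ]
red2 [265.1 334.9] [252 324  26  22  87] [0.799 0.327
[... 1317 characters left out ...]
 [269.8 195.9] [262 192  17  10  33] [ 0.564 -0.003  0.03 ]
green [ 13.  375.4] [  0 361  24  23 325] [0.692 0.623 0.03 ]
purple [484.9  48.3] [476  42  18  16 142] [ 0.368 -0.922  0.03 ]
purple [280.9 154.9] [271 145  23  22 295] [ 0.624 -0.138  0.03 ]
purple [320.3 195.9] [310 184  22  25 370] [ 0.465 -0.073  0.03 ]
purple [336.9 200.8] [334 192   8  19  43] [ 0.425 -0.082  0.03 ]
purple [210.6 217.4] [199 207  26  25 324] [0.638 0.131 0.03 ]
purple [221.8 227.4] [214 222  17  12  36] [0.598 0.139 0.03 ]
purple [282.2 235.3] [270 223  27  28 393] [0.473 0.079 0.03 ]
purple [296.3 245.2] [291 237  14  19  43] [0.432 0.084 0.03 ]
purple [ 22.9 277.9] [  0 259  48  42 900] [0.854 0.484 0.03 ]
```

View pics/scene.png

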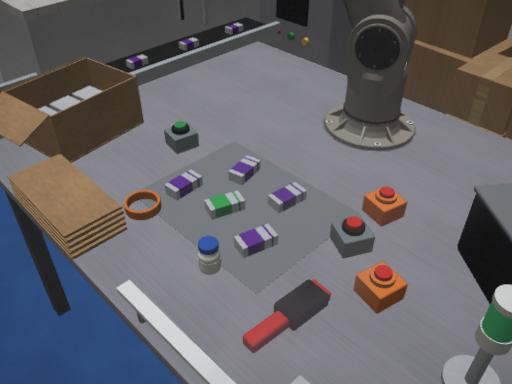

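View pics/side.png

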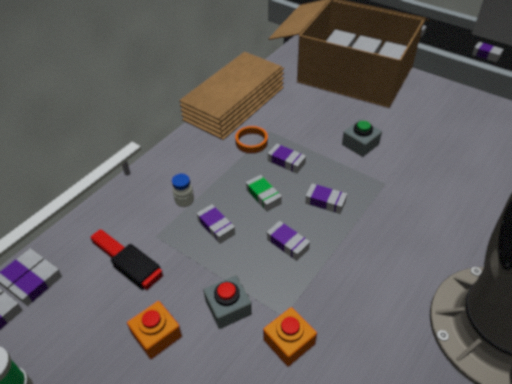

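The scene picture shows the green-banded carton at about (225,205), with purple ones at (184,183), (245,168), (288,196) and (256,240). The red button on the grey box is at (353,222), and the orange look-alikes are at (386,195) and (382,275). The side view has the green carton at (264,191) and the grey-box red button at (227,290).

Next I triangulate the carton silhouettes and the button.

Run:
```python
from h import *
I={n:cv2.imread(f"pics/{n}.png") for n in("scene","side")}
C={n:cam(n) for n in I}
def sil(n,seed):
    i=I[n]; h=cv2.cvtColor(i,cv2.COLOR_BGR2HSV)
    m=((h[...,2]>150)|(h[...,1]>90)).astype(np.uint8)
    l=cv2.connectedComponents(m)[1]; k=l[seed[1],seed[0]]; mm=(l==k).astype(np.uint8)
    c=max(cv2.findContours(mm,0,1)[0],key=cv2.contourArea); h=cv2.convexHull(c)
    M=cv2.moments(h); return np.array([M["m10"]/M["m00"],M["m01"]/M["m00"]]),cv2.boundingRect(h)
for nm,a,b in(("green",(221,205),(259,187)),("p1",(244,169),(320,196)),("p2",(182,185),(281,155)),("p3",(285,197),(282,235)),("p4",(253,241),(211,217))):
    x,bx=sil("scene",a);y,by=sil("side",b)
    print(nm,x.round(1),bx,y.round(1),by,tri([ray(C["scene"],x),ray(C["side"],y)]).round(4),onz(C["scene"],x,.015).round(3),onz(C["side"],y,.015).round(3))
print("red",tri([ray(C["scene"],(353.4,222.1)),ray(C["side"],(226,290))]).round(4))
print("acc",tri([ray(C["scene"],(179.8,125.3)),ray(C["side"],(363.3,125.3))]).round(4))
for z in(.06,.07,.08): print(z,onz(C["scene"],(353.4,222.1),z),onz(C["side"],(226,290),z))
st=r.sense();print(R.from_rotvec(st["orientation"]).as_matrix().round(3), get_calibration("wrist")["tool_from_camera"])
```

```text
green [225.2 202.8] (205, 190, 40, 27) [261.9 189.5] (247, 176, 33, 27) [ 0.5951 -0.0131  0.0244] [ 0.588 -0.021  0.015] [ 0.601 -0.021  0.015]
p1 [244.1 165.4] (229, 155, 31, 21) [324.8 196.3] (307, 184, 39, 24) [ 0.4586 -0.0856  0.0271] [ 0.445 -0.104  0.015] [ 0.462 -0.09   0.015]
p2 [183.8 182.3] (165, 170, 36, 27) [284.8 155.8] (269, 144, 35, 23) [ 0.6173 -0.1471  0.0245] [ 0.61  -0.159  0.015] [ 0.622 -0.154  0.015]
p3 [286.8 192.6] (269, 182, 37, 22) [286.4 237.5] (268, 222, 41, 30) [0.4635 0.0737 0.0283] [0.449 0.059 0.015] [0.468 0.069 0.015]
p4 [255.5 236.8] (234, 223, 44, 28) [214.  220.1] (198, 205, 35, 30) [0.6286 0.1291 0.0272] [0.619 0.118 0.015] [0.635 0.124 0.015]
red [0.4716 0.2776 0.0676]
acc [ 0.4894 -0.3247  0.0657]
0.06 [0.46354556 0.27141741 0.06      ] [0.47446939 0.27601108 0.06      ]
0.07 [0.47343344 0.27721852 0.07      ] [0.47007964 0.2804634  0.07      ]
0.08 [0.48332132 0.28301962 0.08      ] [0.46568988 0.28491571 0.08      ]
[[ 0.972  0.236 -0.   ]
 [ 0.236 -0.972  0.001]
 [-0.    -0.001 -1.   ]] [[ 1.29010575e-03  9.72416576e-01  2.33247377e-01  6.60477537e-02]
 [ 9.99998040e-01 -1.60478974e-03  1.15937393e-03  3.72492088e-04]
 [ 1.50170743e-03  2.33245424e-01 -9.72416740e-01 -1.59850265e-01]
 [ 0.00000000e+00  0.00000000e+00  0.00000000e+00  1.00000000e+00]]
```

The green carton is at about (0.594, -0.012) and the red button at about (0.472, 0.278, 0.068). I'll move over the carton at a safe height with the fingers closed, then check with the wrist camera.

Call:
send_rows(
  moves=[
    [[36,-33,-5,0,0,0,1],[36,-33,-5,0,0,0,1],[36,-33,-5,0,0,0,1],[36,-33,-5,0,0,0,1],[36,-33,-5,0,0,0,1],[36,-33,-5,0,0,0,1],[36,-33,-5,0,0,0,1],[36,-33,-5,0,0,0,1]],
  ],
  squeeze=5,
)

```text
clock: 1.1
tcp_pos: [0.3776, -0.3297, 0.2644]
orientation: [-3.119, -0.374, 0.0]
force: [-0.2, -0.0, -0.7]
width: 0.0173
finger_force: 0.0
```

Call:
send_rows(
  moves=[
    [[36,-33,0,0,0,0,1],[36,-33,0,0,0,0,1],[36,-33,0,0,0,0,1],[36,-33,0,0,0,0,1],[36,-33,0,0,0,0,1],[36,-33,0,0,0,0,1],[36,-33,0,0,0,0,1],[0,0,0,0,0,0,1]],
  ],
)

```text
clock: 2.1
tcp_pos: [0.5683, -0.0433, 0.2638]
orientation: [-3.117, -0.382, 0.0]
force: [-0.0, -0.8, 0.0]
width: 0.0006
finger_force: 0.0
```

Call:
send_rows(
  moves=[
    [[0,0,0,0,0,0,1],[0,0,0,0,0,0,1]],
  ],
)

```text
clock: 2.35
tcp_pos: [0.5668, -0.0484, 0.2643]
orientation: [3.119, 0.371, -0.0]
force: [-0.1, 0.3, -0.7]
width: 0.0005
finger_force: 0.0
```

```bash
cat > w.py <<'E'
from h import *
import sys
st=r.sense();a=snapshot("wrist");cv2.imwrite(f"pics/{sys.argv[1]}.png",a)
C=cam("wrist",st);print(st["clock"],st["tcp_pos"],st["orientation"],st["width"])
h=cv2.cvtColor(a,cv2.COLOR_BGR2HSV)
for nm,lo,hi in(("green",(40,70,40),(90,255,255)),("red",(0,130,60),(8,255,255))):
    for c,s in blobs(a,lo,hi,200): print(nm,c,s,onz(C,c,.03).round(4),onz(C,c,.068).round(4))
E
python3 w.py w1
```

```text
2.35 [ 0.56677754 -0.04840009  0.26428138] [ 3.11917097e+00  3.71454982e-01 -4.33508538e-04] 0.0004958667193861649
green [234.8 130.9] [ 211  107   49   48 1267] [ 0.6023 -0.0198  0.03  ] [ 0.6051 -0.0211  0.068 ]
green [449.7 272.8] [435 267  31  11 254] [ 0.4845 -0.3486  0.03  ] [ 0.4986 -0.3182  0.068 ]
```

View pics/w1.png

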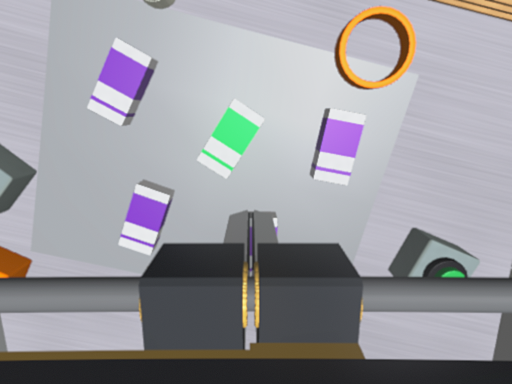

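The wrist picture shows the green carton at about (231,139), with corners near (237,99), (263,130), (227,177) and (198,159). The fingers are closed at (250,230).

Run:
```python
from h import *
st=r.sense();C=cam("wrist",st);a=cv2.imread("pics/w1.png")
h=cv2.cvtColor(a,cv2.COLOR_BGR2HSV);m=((h[...,2]>195)|((h[...,1]>90)&(h[...,2]>90))).astype(np.uint8)
l=cv2.connectedComponents(m)[1];mm=(l==l[131,235]).astype(np.uint8)
c=max(cv2.findContours(mm,0,1)[0],key=cv2.contourArea);q=cv2.minAreaRect(c);print(q)
print(onz(C,q[0],.03),[onz(C,p,.03).round(3) for p in cv2.boxPoints(q)])
print(tri([ray(cam("scene"),(225.2,202.8)),ray(cam("side"),(261.9,189.5)),ray(C,q[0])]))
print("band",tri([ray(cam("scene"),(221.1,204.7)),ray(cam("side"),(258.8,186.8)),ray(C,(234.8,130.9))]))
```

```text
((330.5, 101.0), (202.0, 361.0), 90.0)
[ 0.66429475 -0.12420002  0.03      ] [array([0.721, 0.105, 0.03 ]), array([ 0.813, -0.286,  0.03 ]), array([ 0.597, -0.386,  0.03 ]), array([0.487, 0.067, 0.03 ])]
[ 6.20596560e-01 -6.90586743e-02 -1.59533982e-04]
band [ 0.60469828 -0.0178055   0.02256635]
```

Run:
```python
from h import *
C=cam("wrist",r.sense());P=[(237,99),(263,130),(227,177),(198,159)]
p=[onz(C,q,.03)[:2] for q in P]
print(np.round(p,3),np.mean(p,0),[np.linalg.norm(p[i]-p[i-1]).round(3) for i in range(4)])
```

```text
[[ 0.64  -0.014]
 [ 0.612 -0.053]
 [ 0.543 -0.023]
 [ 0.557  0.018]] [ 0.58802462 -0.01821539] [np.float64(0.089), np.float64(0.049), np.float64(0.075), np.float64(0.043)]
```

Call:
send_rows(
  moves=[
    [[16,-14,0,0,0,0,1],[16,-13,0,0,0,0,1],[0,0,30,0,0,0,1],[0,0,35,0,0,0,1],[0,0,30,0,0,0,1],[0,0,25,0,0,0,1],[0,0,0,0,0,0,1],[0,0,0,0,0,0,1]],
  ],
)

```text
clock: 3.4
tcp_pos: [0.5928, -0.0126, 0.1452]
orientation: [-3.119, -0.375, -0.002]
force: [0.2, 0.3, 1.0]
width: 0.0005
finger_force: 0.0
```

```bash
python3 w.py w2
```

```text
3.4 [ 0.59276384 -0.01262345  0.14521918] [-3.11887434e+00 -3.74899869e-01 -1.53255769e-03] 0.00048261893123614395
green [260.6 177.3] [ 227  144   68   67 2388] [ 0.6027 -0.0196  0.03  ] [ 0.6102 -0.0165  0.068 ]
```

View pics/w2.png

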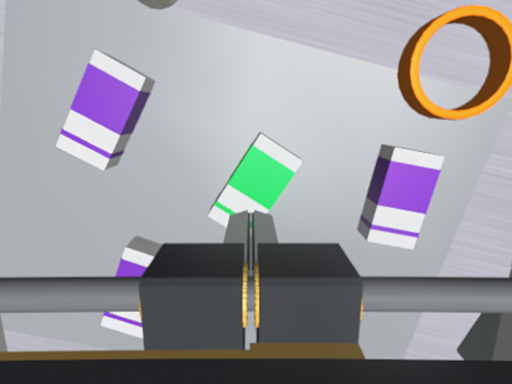

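The close view shows the green carton right under the fingertips, with its band centre at (261,177). The centre works out to about (0.591, -0.015), so the arm is well centred. I'll go down 70 mm and hold.

Call:
send_rows(
  moves=[
    [[0,0,20,0,0,0,1],[0,2,20,0,0,0,1],[0,0,20,0,0,0,1],[0,0,10,0,0,0,1],[0,0,0,0,0,0,1],[0,0,0,0,0,0,1],[0,0,0,0,0,0,1],[0,0,0,0,0,0,1]],
  ],
)

```text
clock: 4.45
tcp_pos: [0.5927, -0.0153, 0.0748]
orientation: [3.119, 0.374, 0.001]
force: [0.3, 1.0, 0.3]
width: 0.0005
finger_force: 0.0
```

Call:
send_rows(
  moves=[
    [[0,0,0,0,0,0,1],[0,0,0,0,0,0,1],[0,0,0,0,0,0,1],[0,0,0,0,0,0,1],[0,0,0,0,0,0,1],[0,0,0,0,0,0,1],[0,0,0,0,0,0,1],[0,0,0,0,0,0,1]],
  ],
)

```text
clock: 5.45
tcp_pos: [0.5925, -0.0153, 0.0743]
orientation: [-3.119, -0.374, -0.0]
force: [0.6, -0.2, -0.2]
width: 0.0006
finger_force: 0.0
```

Call:
send_rows(
  moves=[
    [[0,0,0,0,0,0,1],[0,0,0,0,0,0,1],[0,0,0,0,0,0,1],[0,0,0,0,0,0,1],[0,0,0,0,0,0,1],[0,0,0,0,0,0,1],[0,0,0,0,0,0,1],[0,0,0,0,0,0,1]],
  ],
)

```text
clock: 6.45
tcp_pos: [0.5924, -0.0153, 0.0743]
orientation: [-3.119, -0.374, -0.0]
force: [-0.3, 0.2, 0.1]
width: 0.0005
finger_force: 0.0
```

Call:
send_rows(
  moves=[
    [[0,0,-25,0,0,0,1],[0,0,-40,0,0,0,1],[0,0,-40,0,0,0,1],[0,0,-40,0,0,0,1],[-11,-39,0,0,0,0,1],[-11,-39,0,0,0,0,1],[-11,-39,0,0,0,0,1],[-11,-39,0,0,0,0,1]],
  ],
)

```text
clock: 7.45
tcp_pos: [0.5121, 0.1269, 0.2195]
orientation: [3.119, 0.374, 0.001]
force: [1.3, 0.6, 0.1]
width: 0.0002
finger_force: 0.0
```

Call:
send_rows(
  moves=[
    [[-11,-39,0,0,0,0,1],[-11,-39,0,0,0,0,1],[-11,-39,0,0,0,0,1],[-11,-40,0,0,0,0,1],[0,0,0,0,0,0,1],[0,0,0,0,0,0,1],[0,0,0,0,0,0,1]],
  ],
)

```text
clock: 8.32
tcp_pos: [0.4335, 0.267, 0.2193]
orientation: [3.119, 0.371, 0.0]
force: [-0.2, 0.6, 0.2]
width: 0.0003
finger_force: 0.0
```

```bash
python3 w.py w3
python3 - <<'E'
from h import *
C=cam("wrist",r.sense());a=cv2.imread("pics/w3.png")
for c,s in blobs(a,(0,130,60),(8,255,255),200): print(c,tri([ray(cam("scene"),(353.4,222.1)),ray(cam("side"),(226,290)),ray(C,c)]))
E
```

```text
8.325 [0.43354803 0.26697473 0.21925152] [3.11929071e+00 3.71477241e-01 5.61167109e-05] 0.0003019208636488255
red [127.9  21.5] [ 108    0   41   44 1392] [0.5526 0.423  0.03  ] [0.5467 0.4077 0.068 ]
red [247.7 140.5] [ 230  123   36   36 1033] [0.4656 0.2779 0.03  ] [0.4691 0.2783 0.068 ]
[127.9  21.5] [0.50186192 0.32742752 0.13219065]
[247.7 140.5] [0.47054527 0.27791781 0.06778204]
```

View pics/w3.png

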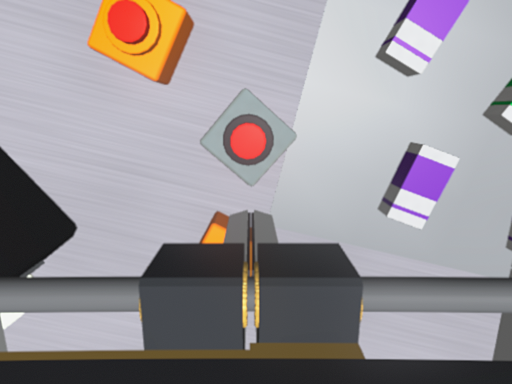

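The wrist view shows the red button on the grey box at (248,140). The triangulated top is (0.470, 0.278, 0.068), so first contact should come at a TCP height of about 0.087.

Call:
send_rows(
  moves=[
    [[19,-1,0,0,0,0,1],[19,-1,0,0,0,0,1],[0,0,30,0,0,0,1],[0,0,40,0,0,0,1],[0,0,30,0,0,0,1],[0,0,20,0,0,0,1],[0,0,0,0,0,0,1],[0,0,0,0,0,0,1]],
  ],
)

```text
clock: 9.38
tcp_pos: [0.4702, 0.2792, 0.1]
orientation: [-3.119, -0.373, -0.001]
force: [-0.4, 0.3, 0.0]
width: 0.0003
finger_force: 0.0
```

Call:
send_rows(
  moves=[
    [[0,0,4,0,0,0,1],[0,0,4,0,0,0,1],[0,0,2,0,0,0,1],[0,0,2,0,0,0,1],[0,0,0,0,0,0,1]],
  ],
)

```text
clock: 10.0
tcp_pos: [0.4696, 0.279, 0.0874]
orientation: [-3.119, -0.374, -0.001]
force: [1.6, -0.3, 3.9]
width: 0.0004
finger_force: 1.7
```

Call:
send_rows(
  moves=[
    [[0,0,1,0,0,0,1],[0,0,1,0,0,0,1],[0,0,0,0,0,0,1]],
  ],
)

```text
clock: 10.38
tcp_pos: [0.4696, 0.279, 0.0854]
orientation: [-3.119, -0.374, -0.001]
force: [2.3, -0.7, 4.1]
width: 0.0004
finger_force: 2.3
```

Call:
send_rows(
  moves=[
    [[0,0,1,0,0,0,1],[0,0,1,0,0,0,1],[0,0,0,0,0,0,1]],
  ],
)

```text
clock: 10.75
tcp_pos: [0.4697, 0.2791, 0.0846]
orientation: [3.119, 0.374, 0.002]
force: [-4.6, -5.8, 28.3]
width: 0.0007
finger_force: 14.4
```

At 28 N the button is against its stop, so it is fully pressed. Now I back off upward.

Call:
send_rows(
  moves=[
    [[0,0,-5,0,0,0,1],[0,0,-15,0,0,0,1],[0,0,-30,0,0,0,1],[0,0,-40,0,0,0,1],[0,0,-40,0,0,0,1],[0,0,-20,0,0,0,1],[0,0,0,0,0,0,1],[0,0,0,0,0,0,1]],
  ],
)

```text
clock: 11.75
tcp_pos: [0.4688, 0.2786, 0.2325]
orientation: [3.119, 0.374, -0.002]
force: [-0.3, -1.0, -0.2]
width: 0.0005
finger_force: 0.0
```

Run:
```python
from h import *
a=snapshot("scene");b=snapshot("side")
cv2.imwrite("pics/scene2.png",a);cv2.imwrite("pics/side2.png",b)
for n,i in(("scene",a),("side",b)):
    for nm,lo,hi in(("red",(0,130,60),(8,255,255)),("green",(40,70,40),(90,255,255)),("purple",(120,60,40),(160,255,255))):
        for c,s in blobs(i,lo,hi,90): print(n,nm,c,s[4])
```

```text
scene red [386.4 191.7] 126
scene red [353.7 222. ] 145
scene red [383.  272.5] 245
scene red [264.2 328. ] 468
scene green [179.9 125.3] 95
scene green [221.2 204.7] 348
scene green [497. 325.] 798
scene purple [135.9  61.1] 96
scene purple [243.6 169.1] 222
scene purple [181.7 184.6] 284
scene purple [284.9 196.9] 292
scene purple [252.6 240.6] 408
side red [106.7 242.9] 449
side red [151.5 278. ] 189
side red [226.2 290.2] 261
side red [150.6 318.4] 246
side red [289.9 325.3] 253
side green [363.4 125.6] 137
side green [258.8 186.7] 311
side green [ 13.  375.4] 324
side purple [484.5  49.5] 182
side purple [280.9 155. ] 293
side purple [320.3 195.8] 368
side purple [282.1 235.4] 397
side purple [ 24.1 279. ] 972
```

View pics/side2.png

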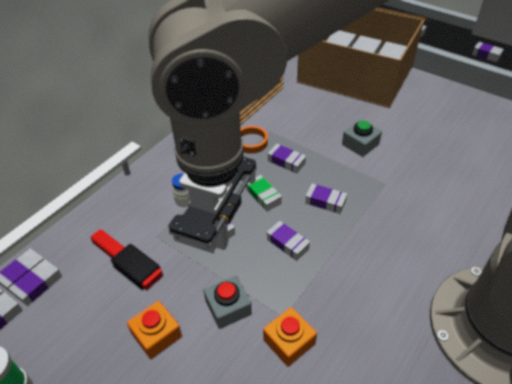

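The side view shows the red button back up at (226,290), and everything visible sits where it began. The arm is clear.

```bash
python3 -c "
from station import r
print(r.hand_in())"
```

```text
the job is handed in; nothing more can be done
None
```

I held the fingertips about 2.5 cm above the green-banded carton for over two seconds without contact, then pressed the red reject button against its stop; it came back up, nothing appears to have moved in the camera views, and the job is handed in (no verdict was returned).

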